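# Roll the brass tube into the vee and clamp it

## Robot

A 6-joint arm with a two-finger parallel gripper is mounted at the origin on the work surface. World frame = base frame: x ahead of the robot, y to its left, z up, the work surface at z = 0. Lengths are in m, angles in rad, forces in N, time in s.
With the tool pointing down it reaches from about 0.375 to 0.975 m from the base axis. Payload 3.8 kg.
Tool frame: the origin (TCP) lies at the very end of the fingers, on their centre line; the grasp point (between the pads) lies 19 mm behind it; z points along the fingers, y is the line along which they close (so a half turn about z gives the same grasp; the last joint's range is limited). The gripper opens to 85 mm and grips with 20 to 120 N. Pads are 22 mm wide; open, the fingers measure 114 mm over their backs; the gripper's body (76 mm by 85 mm) begins 54 mm behind the grasp point. The pads swing forward as they close: fully open they stand 13 mm farther back than shut.
Start: joints at [-1.243, 0.264, 1.604, -0, 1.274, -0.037], TCP at [0.241, -0.631, 0.231] pointing down, gripper open.
Joint ranges: [-2.63, 2.63], [-0.94, 2.18], [0.31, 2.57], [-1.31, 4.45], [0, 2.66], [-2.55, 2.55]. Speed limits (rad/s): [2.57, 2.57, 3.14, 3.14, 3.14, 3.14].

## Interface

Orientations are given as a rotation vector (axis times angle).
In Python, from workcell import monitor, viewer, job gives the robot as it stands. The module is installed in compiled form; this text tells all that it offers.
- The arm moves only by the tool step_arm, never from a script. Its argument "series" is one flat list of numbers, 4 for each row, row after row: the shift along the tool's x, y, z in m, then the turn about the tool's z in rad. A call has 1 to 8 rows; each row is the pose to reach, as a shift and turn from the pose commanded when the call began, along the tool's axes at that moment; what a row does not reach only later rows make up. A row lasts 1/8 s, in which the tool goes at most 62.5 mm and 10.7 degrees, less where a joint would pass 70% of its speed; a pose out of reach is approached as far as the arm can. A call with a gripper value outside its range is refused whole. "gripper" is the opening, from 0 (shut) to 1 (fully open), set as the call begins (left out, the last holds). The fingers move at their own pace and stop on an object; "newtons" is the grip in N (left out, the last holds). Time passes only in rows, so rows that repeat a pose let the fingers close. It gives the time, the measured TCP pose, the force, the opening and the grip force at its end, in the units of the state.
- monitor.read_state(): the state, without advancing time (a new reading comes with each control period).
- viewer.read_camera(name): name is "side" or "top" or "wrist"; returns a dict with "image" (400x640x3 uint8, red, green, blue), "intrinsics" (3x3 intrinsics, pixels), "T" (4x4, takes a point from camera to world coordinates); the wrist camera has in their place "hand_eye" (4x4, takes a point from camera to tool coordinates, whose origin is the TCP and whose axes are the flange's). Camera axes: x right, y up, looking along -z (the intrinsics and any distortion apply to the point x, -y, -z); pixel columns grow to the right and rows downward; lengths in m; the calibration is good to about 2 mm. The wrist camera is an equidistant fisheye: a pixel r from the principal point sees the ray r / f radians off the axis. A picture is of the moment at which its call begins: read the wrist's pose just before it. There is no depth.
- job.finish_job(): hands the job in; it is judged then, once.
Trained networks look in a picture, given as the dict that the camera call returned (one of the last four; its "shot" number tells which), for a name from the list of things; names that differ only in an ending like _2 or _b are one class to them, and where a whole thing is asked for, a point or a joint stands for the part that bears it (a point fixed in the world has none). Each returns a list of dicts, best first, with "score" (0 to 1); they miss things now and then, are a little off and sometimes report something else, mostly with a low value. They report only what shows in the picture. A call takes as long as a camera call.
- viewer.boxes_of(picture, label): "extent" ([centre column, centre row, width, height] in pixels, round what is visible of it).
- viewer.spot_point(picture, label): "point" ([column, row] in pixels: a listed point, or the origin of a listed thing).
The state is a dict: "time": time; "q": joint angles; "joint_vel": joint speeds; "joint_torque": joint torques, N m; "tool_pos": TCP position; "tcp_rot": TCP orientation; "wrist_force": force on the tool from outside, world axes, zero at the start; "torque": the same for the moment, N m; "width": opening from 0.0 (shut) to 1.0 (fully open); "grip_force": force on a finger pad.
Only numpy, scipy, OpenCV 4.12 (cv2) and the standard library are available. Lean on these libraries where they do the work, as an engineer would, in place of code of your own. Each camera call takes 0.05 s, during which the arm holds its last target. There are 200 camera calls.

## Task

At the goldsmith's bench, take the brass tube from the wooden rack, set it down on the wooden ramp of the vee fixture, lined up with the vee, and let go so that it rolls down by itself and settles centred in the steel vee. Only once it lies still in the vee, tip the upright blue clamp arm over so that it comes down on the tube, and leave it clamped.

Things in the scene. Friction and masses are not known exactly. Their poses are not given: they have to be found in the camera images.
- brass_tube: Yellow brass tube, 32 mm diameter, 120 mm long, 0.25 to 0.5 kg; origin at its centre, x along it. Lies level on a wooden rack, axis 36 mm above the bench, in one of three places 80 mm apart side by side; a dark grey steel and an orange copper tube, same size, fill the others. The middle 75 mm of its length hangs free between two rails, 14 mm above a base board 6 mm thick.
- vee_fixture: Fixed fixture; origin on the bench under the middle of the vee's bottom line. x along the vee (90 mm long), z up; ramp on the -y side, clamp hinge pin at y 80, z 62 mm, along x. Steel vee, 45 degree sides, bottom at y 0, z 18; a seated tube's axis is at y 0, z 40.6. Its -y lip is at y -16, z 34; its +y side rises to y 34, z 52 as a backstop.
- ramp_rest (a point): Point on the top face of the fixture's light wooden ramp, at fixture x 0, y -70, z 41.6 mm; a tube resting here has its axis 16 mm above it. The ramp is 90 mm wide along x and rises 8 degrees from the vee's lip (y -16, z 34) to y -126, z 49.5, so a tube let go here rolls to the vee by itself in about a second.
- clamp (a joint): Angle of the blue clamp arm (rad): 0 level, across the seated tube; about 1.57 upright, open; stops at -0.06 and 1.9. Starts roughly upright (1.45 to 1.75), held by hinge friction. Its top pushed over towards the ramp (-y of the fixture), it sinks by its own weight, damped, once below about 1.1 rad, in about 2 s, and then presses on the tube with 1 to 2 N.
- clamp_tip (a point): Centre of the red ball (26 mm diameter) at the free end of the clamp arm, 125 mm from the hinge pin, at fixture x 0. The arm is a flat blue bar, 24 mm wide along the fixture's x, 12 mm thick. Open, the ball is about 187 mm above the bench.

How it is judged:
On the way, in this order (a step that is already met when the one before it is completed fails the run):
1. the brass tube rests on the wooden ramp, clear of the vee, with the clamp open (y of brass_tube in the frame of vee_fixture between -0.126 and -0.028 m and contact force between brass_tube and vee_fixture above 0.2 N and value of joint clamp above 1 rad), for 0.04 s.
2. the brass tube, let go, lies still and centred in the vee while the clamp is still open (y of brass_tube in the frame of vee_fixture between -0.006 and 0.006 m and z of brass_tube in the frame of vee_fixture below 0.046 m and x of brass_tube in the frame of vee_fixture between -0.02 and 0.02 m and angle between the x axis of brass_tube and the x axis of vee_fixture, either way round below 0.17 rad and linear speed of brass_tube below 0.02 m/s and contact force between the fingers and brass_tube below 0.05 N and value of joint clamp above 1 rad), for 0.2 s.
At the end, for the whole second after the job is handed in: The brass tube lies at rest in the bottom of the vee (axis within 6 mm of the seated line, which the vee itself ensures), its middle within 20 mm of the middle of the vee's length, within 10 degrees of the vee's direction, and the clamp arm is down (below 0.12 rad) and bears on it (y of brass_tube in the frame of vee_fixture between -0.006 and 0.006 m and z of brass_tube in the frame of vee_fixture below 0.046 m and x of brass_tube in the frame of vee_fixture between -0.02 and 0.02 m and angle between the x axis of brass_tube and the x axis of vee_fixture, either way round below 0.17 rad and linear speed of brass_tube below 0.02 m/s and value of joint clamp below 0.12 rad and contact force between clamp and brass_tube above 0.3 N); the robot touches nothing.
It fails at once if the brass tube is let go in mid-air, more than about 35 mm above the ramp (z of brass_tube in the frame of vee_fixture above 0.1 m and contact force between the fingers and brass_tube below 0.02 N).
It also fails if it takes over 54 s, if anything falls off the work surface, if the arm or the gripper's body presses on something with over 40 N, if the wrist force passes 120 N, or if a joint passes its speed limit or range.

## Working session

There is one attempt and no reset: what is moved stays moved. The work goes in short steps, Python scripts to look and compute and a tool call to move; the robot and the scene stay as the last step left them, time stands still between calls to the robot, and variables do not carry over. Pictures are saved under pics/ and viewed, at most 10 in all, crops included, and the job is handed in when it is done.

Besides the shell and the picture viewer there is one more tool, called after ">>>" as name(argument=value, ...) on one line, values as JSON. step_arm: Moves the arm, as the interface text tells. Its arguments: {"type":"object","properties":{"series":{"type":"array"},"gripper":{"type":"number"},"newtons":{"type":"number"}},"required":["series"]}

```bash
mkdir -p pics; cat > h.py <<'E'
import numpy as np, cv2
from workcell import monitor, viewer, job
from scipy.spatial.transform import Rotation as R
def ray(p,uv):
    K=p["intrinsics"];T=p["T"];d=np.linalg.inv(np.array(K))@[uv[0],uv[1],1]
    d=np.array([d[0],-d[1],-d[2]]);return T[:3,3],T[:3,:3]@d
def atz(p,uv,z):
    o,d=ray(p,uv);return o+d*(z-o[2])/d[2]
def proj(p,X):
    T=p["T"];c=T[:3,:3].T@(np.array(X)-T[:3,3]);v=np.array(p["intrinsics"])@[c[0],-c[1],-c[2]];return v[:2]/v[2]
def tri(ps,uvs):
    A=np.zeros((3,3));b=np.zeros(3)
    for p,uv in zip(ps,uvs):
        o,d=ray(p,uv);d=d/np.linalg.norm(d);M=np.eye(3)-np.outer(d,d);A+=M;b+=M@o
    return np.linalg.solve(A,b)
def save(p,n): cv2.imwrite("pics/"+n,p["image"][:,:,::-1])
E
cat > a.py <<'E'
from h import *
np.set_printoptions(precision=4,suppress=True)
t=viewer.read_camera("top");s=viewer.read_camera("side")
both=np.vstack([t["image"],s["image"]]);both=cv2.resize(both,(480,600),interpolation=cv2.INTER_AREA)
save(t,"top.png");save(s,"side.png")
print(t["T"],s["T"])
for l in ["brass_tube","vee_fixture","ramp_rest","clamp","clamp_tip"]:
    for n,p in(("top",t),("side",s)):
        print(l,n,[(np.round(d["extent"],1),round(d["score"],2)) for d in viewer.boxes_of(p,l)[:3]],[(np.round(d["point"],1),round(d["score"],2)) for d in viewer.spot_point(p,l)[:3]])
        z={"brass_tube":.036,"vee_fixture":0,"ramp_rest":.0416,"clamp_tip":.187}.get(l)
        if z is not None:
            for d in viewer.spot_point(p,l)[:3]: print("   ",atz(p,d["point"],z))
print(monitor.read_state()["time"],monitor.read_state()["tcp_rot"])
E
python3 a.py
```

```text
[[ 0.0115  0.9886 -0.1499  0.4001]
 [-0.9999  0.0102 -0.0091 -0.0739]
 [-0.0075  0.15    0.9887  1.006 ]
 [ 0.      0.      0.      1.    ]] [[ 0.7018  0.3963 -0.592   0.0626]
 [-0.7124  0.3888 -0.5842 -0.5134]
 [-0.0014  0.8317  0.5552  0.4989]
 [ 0.      0.      0.      1.    ]]
brass_tube top [(array([381.4, 202.4,  18. ,  63.9]), 0.79)] [(array([380.5, 202.9]), 0.86)]
    [ 0.5491 -0.1809  0.036 ]
brass_tube side [(array([371.8, 238.7,  50.1,  41.9]), 0.67)] [(array([376.2, 236.7]), 0.79)]
    [ 0.5467 -0.1869  0.036 ]
vee_fixture top [(array([217.9, 212.9, 145.9,  78.1]), 0.67)] [(array([221.4, 210.5]), 0.84), (array([381.9, 201.5]), 0.29)]
    [0.5364 0.1268 0.    ]
    [ 0.5575 -0.1877  0.    ]
vee_fixture side [(array([275.4, 166.2,  84.7, 122.1]), 0.78)] [(array([267.7, 193.2]), 0.77)]
    [ 0.5335  0.13   -0.    ]
ramp_rest top [(array([215.6, 212.7, 141.5,  76.3]), 0.81)] [(array([250.3, 217. ]), 0.9)]
    [0.519  0.0637 0.0416]
ramp_rest side [(array([271.9, 165.4,  79.3, 119.9]), 0.73), (array([374.9, 237.8,  53.9,  41.7]), 0.36)] [(array([280.1, 196. ]), 0.94), (array([374.9, 235.9]), 0.55)]
    [0.5061 0.0478 0.0416]
    [ 0.541  -0.1876  0.0416]Traceback (most recent call last):
  File "a.py", line 9, in <module>
    print(l,n,[(np.round(d["extent"],1),round(d["score"],2)) for d in viewer.boxes_of(p,l)[:3]],[(np.round(d["point"],1),round(d["score"],2)) for d in viewer.spot_point(p,l)[:3]])
                                                                                                                                                       ~~~~~~~~~~~~~~~~~^^^^^
ValueError: it knows: brass_tube, clamp_tip, ramp_rest, vee_fixture
```

```bash
cat > b.py <<'E'
from h import *
np.set_printoptions(precision=4,suppress=True)
t=viewer.read_camera("top");s=viewer.read_camera("side")
a=cv2.resize(t["image"][110:310,100:500],(800,400),interpolation=cv2.INTER_CUBIC)
cv2.imwrite("pics/t.png",a[:,:,::-1])
a=cv2.resize(s["image"][60:360,200:500],(600,600),interpolation=cv2.INTER_CUBIC)
cv2.imwrite("pics/s.png",a[:,:,::-1])
for n,p in(("top",t),("side",s)):
    print(n,[(np.round(d["point"],1),round(d["score"],2),atz(p,d["point"],.187)) for d in viewer.spot_point(p,"clamp_tip")[:3]])
print(tri([t,s],[viewer.spot_point(p,"clamp_tip")[0]["point"] for p in (t,s)]))
hsv=cv2.cvtColor(t["image"],cv2.COLOR_RGB2HSV)
print(hsv[202,380],hsv[202,372:390,0],hsv[202,372:390,1],hsv[202,372:390,2])
st=monitor.read_state();print(st["time"],st["tcp_rot"],R.from_rotvec(st["tcp_rot"]).as_matrix())
E
python3 b.py
```

```text
top [(array([149.9, 185.1]), 0.85, array([0.5511, 0.2063, 0.187 ]))]
side [(array([245.9, 107.1]), 0.93, array([0.559 , 0.2193, 0.187 ]))]
[0.5496 0.2045 0.1931]
[ 19 158 240] [17 18 19 19 20 21 20 20 19 18 17 17 17 17 17 18 16 14] [160 163 157 159 151 155 152 153 158 161 163 161 162 165 161 161 140 124] [220 232 241 244 246 249 248 245 240 234 227 216 198 176 158 127 124 132]
1.35 [3.0895 0.5698 0.    ] [[ 0.9342  0.3567  0.    ]
 [ 0.3567 -0.9342 -0.    ]
 [ 0.      0.     -1.    ]]
```

View pics/t.png

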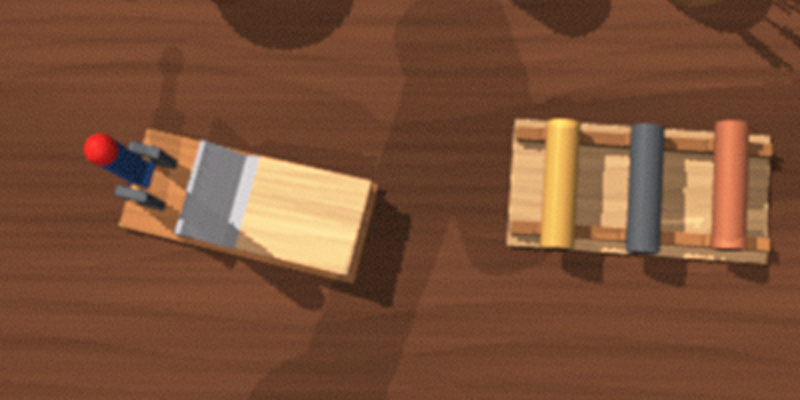

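View pics/s.png

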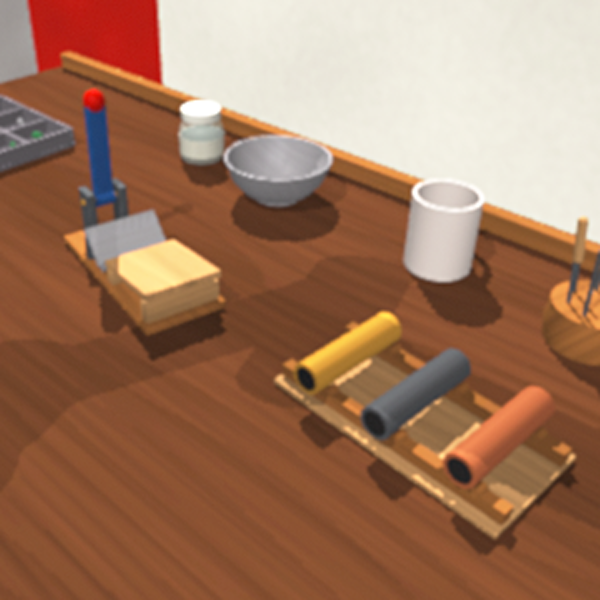

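The top view shows the brass tube at pixel (380,202), nearly vertical in the image, and the ramp to its left at about (258,215). The red ball is at (150,185), upright on the far side of the vee. The side view agrees, and the brass tube is the rack's leftmost one. Next I fit the fixture and tube poses.

```bash
cat > c.py <<'E'
from h import *
from scipy.optimize import least_squares
np.set_printoptions(precision=4,suppress=True)
t=viewer.read_camera("top");s=viewer.read_camera("side")
sc=lambda u,v:np.array([u/2+100-.25,v/2+110-.25])
ss=lambda u,v:np.array([u/2+200-.25,v/2+60-.25])
obs=[(t,sc(376,181),(.045,-.126,.0495)),(t,sc(350,281-6),(-.045,-.126,.0495)),(t,sc(204,142),(.045,.034,.052)),(t,sc(180,233),(-.045,.034,.052)),
 (s,ss(219,271),(.045,-.126,.0495)),(s,ss(148,296),(-.045,-.126,.0495)),(s,ss(157,211),(.045,.034,.052)),(s,ss(86,229),(-.045,.034,.052))]
for p in(t,s):
    obs+=[(p,viewer.spot_point(p,"vee_fixture")[0]["point"],(0,0,0)),(p,viewer.spot_point(p,"ramp_rest")[0]["point"],(0,-.07,.0416))]
def W(q,X): c,n=np.cos(q[2]),np.sin(q[2]);return np.array([q[0]+c*X[0]-n*X[1],q[1]+n*X[0]+c*X[1],X[2]])
for name,ob in(("top",[o for o in obs if o[0] is t]),("all",obs)):
    f=lambda q:np.concatenate([proj(o[0],W(q,o[2]))-o[1] for o in ob])
    r=least_squares(f,[.53,.127,-.2],loss="soft_l1",x_scale=[.1,.1,.1]);print(name,r.x,"\n",f(r.x).reshape(-1,2).round(1).tolist())
q=r.x;print("ramp_rest",W(q,(0,-.07,.0416)))
b=tri([t,s],[viewer.spot_point(p,"clamp_tip")[0]["point"] for p in(t,s)])
c,n=np.cos(q[2]),np.sin(q[2]);d=b[:2]-q[:2];print("ball",b,"in fixture",c*d[0]+n*d[1],-n*d[0]+c*d[1],"angle",np.arctan2(b[2]-.062,-(-n*d[0]+c*d[1]-.08)))
# tube
I=t["image"][160:245,360:400].astype(float);h=cv2.cvtColor(t["image"],cv2.COLOR_RGB2HSV)[160:245,360:400]
m=((h[...,1]>138)&(h[...,2]>150)&(h[...,0]>13)&(h[...,0]<24)).astype(np.uint8)
k,l,st,_=cv2.connectedComponentsWithStats(cv2.morphologyEx(m,cv2.MORPH_OPEN,np.ones((3,3))));i=1+st[1:,4].argmax();print(st[i])
v,u=np.nonzero(l==i);rr=cv2.minAreaRect(np.stack([u+360,v+160],1).astype(np.float32));print(rr)
rows=[(x,u[v==x].mean()) for x in np.unique(v)];a=np.array(rows)[6:-6];pf=np.polyfit(a[:,0],a[:,1],1);print(pf)
ys=[st[i][1]+160+2,st[i][1]+st[i][3]+160-3]
P=[atz(t,(360+np.polyval(pf,y-160),y),.045) for y in (160+st[i][1]-.5,160+st[i][1]+st[i][3]-.5)];print("ends",P,"mid",(P[0]+P[1])/2,"len",np.linalg.norm(P[0]-P[1]),"yaw",np.arctan2(*(P[0]-P[1])[[1,0]]))
bb=[viewer.spot_point(p,"brass_tube")[0]["point"] for p in(t,s)];print("tri",tri([t,s],bb),atz(t,bb[0],.036),atz(s,bb[1],.036))
o=t["image"].copy()
for X in[(.045,-.126,.0495),(-.045,-.126,.0495),(-.045,.034,.052),(.045,.034,.052),(.045,-.016,.034),(-.045,-.016,.034),(0,-.07,.0416)]: cv2.circle(o,tuple(int(round(x)) for x in proj(t,W(q,X))),1,(255,0,255),-1)
o[160:245,360:400][l==i]=[0,255,0]
cv2.imwrite("pics/t2.png",cv2.resize(o[140:280,160:410],(800,448),interpolation=cv2.INTER_NEAREST)[:,:,::-1])
E
python3 c.py
```

```text
top [ 0.5349  0.1295 -0.2289] 
 [[-1.6, 0.1], [-0.7, -0.0], [1.7, -0.6], [0.6, 0.3], [-1.6, 4.5], [2.1, -1.1]]
all [ 0.5342  0.1294 -0.2304] 
 [[-1.6, 0.5], [-0.7, 0.4], [1.8, -0.3], [0.6, 0.6], [1.1, -1.0], [-0.6, -1.1], [-1.3, -1.3], [0.1, -0.7], [-1.6, 4.9], [2.1, -0.7], [1.6, -0.0], [1.2, 0.6]]
ramp_rest [0.5182 0.0613 0.0416]
ball [0.5505 0.2036 0.1879] in fixture -0.0010535935163998554 0.0759470703615138 angle 1.5386061127834985
[ 10   9  18  65 950]
((378.60223388671875, 201.05801391601562), (15.189502716064453, 64.59480285644531), 3.012787342071533)
[-0.0596 21.1711]
ends [array([ 0.6136, -0.1807,  0.045 ]), array([ 0.4902, -0.1727,  0.045 ])] mid [ 0.5519 -0.1767  0.045 ] len 0.12360219878383182 yaw -0.06447257630425075
tri [ 0.5499 -0.1832  0.0306] [ 0.5493 -0.1828  0.036 ] [ 0.544  -0.1868  0.036 ]
```

View pics/t2.png

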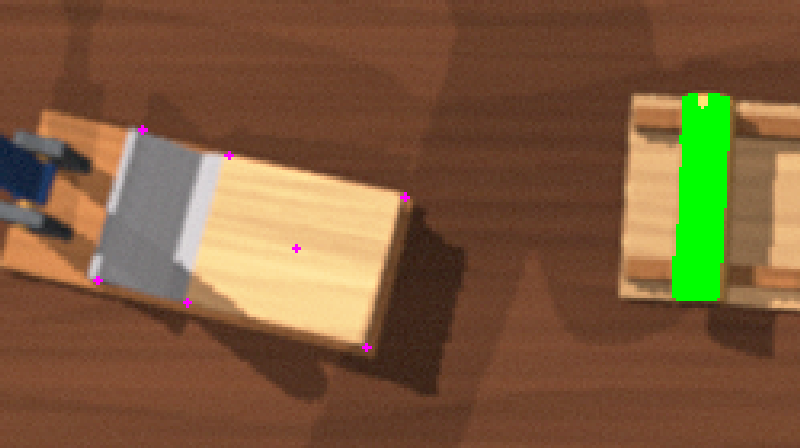

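The overlay matches the ramp corners and the tube, so I have three poses to work from:
- **Fixture:** (0.534, 0.129), yaw -0.23.
- **Tube:** about (0.550, -0.180), yaw -0.06.
- **Ball:** fixture y of about 76 mm.

I'm moving over to the tube now.

>>> step_arm(series=[0.045,-0.031,0,0.05,0.09,-0.062,0,0.1,0.135,-0.093,0,0.15,0.18,-0.124,0,0.2,0.225,-0.155,0,0.25,0.27,-0.186,0,0.3,0.315,-0.217,0,0.35,0.36,-0.248,0,0.4], gripper=0.8)

```text
time: 2.85
tool_pos: [0.4895, -0.269, 0.2316]
tcp_rot: [3.141, -0.058, 0.001]
wrist_force: [0.7, -1.5, -0.2]
width: 0.8
grip_force: 0.0
```

```bash
cat > go.py <<'E'
import sys
from h import *
# go.py x y z yaw(tool x heading)
x,y,z,w=map(float,sys.argv[1:5]);s=monitor.read_state();M=R.from_rotvec(s["tcp_rot"]).as_matrix()
d=M.T@(np.array([x,y,z])-s["tool_pos"]);h=np.arctan2(M[1,0],M[0,0])
print("t",s["time"],"pos",np.round(s["tool_pos"],4),"yaw",round(h,4),"F",np.round(s["wrist_force"],1),"w",round(s["width"],3),"g",s["grip_force"]);print("delta",np.round(d,4),"turn",round(-(w-h),4))
E
python3 go.py .55 -.18 .12 -.064
```

```text
t 2.85 pos [ 0.4895 -0.269   0.2316] yaw -0.0369 F [ 0.7 -1.5 -0.2] w 0.8 g 0.0
delta [ 0.0571 -0.0912  0.1116] turn 0.0271
```

>>> step_arm(series=[0.018,-0.03,0.03,0.01,0.038,-0.06,0.06,0.02,0.057,-0.091,0.09,0.027,0.057,-0.091,0.1,0.027,0.057,-0.091,0.1,0.027,0.057,-0.091,0.1,0.027])

```text
time: 3.6
tool_pos: [0.5492, -0.1827, 0.1325]
tcp_rot: [3.139, -0.099, 0.003]
wrist_force: [0.0, 0.3, 1.0]
width: 0.797
grip_force: 0.0
```

```bash
cat > w.py <<'E'
from h import *
np.set_printoptions(precision=4,suppress=True)
s=monitor.read_state();p=viewer.read_camera("wrist");save(p,"w.png")
H=np.array(p["hand_eye"]);K=np.array(p["intrinsics"]);T=np.eye(4);T[:3,:3]=R.from_rotvec(s["tcp_rot"]).as_matrix();T[:3,3]=s["tool_pos"];C=T@H
def wz(uv,z):
    d=np.array([(uv[0]-K[0,2])/K[0,0],(uv[1]-K[1,2])/K[1,1]]);r=np.linalg.norm(d);v=np.array([*(d/r*np.sin(r)),np.cos(r)]);v=C[:3,:3]@[v[0],-v[1],-v[2]]
    return C[:3,3]+v*(z-C[2,3])/v[2]
for d in viewer.spot_point(p,"brass_tube")[:2]: print(d["score"],d["point"],wz(d["point"],.036))
for d in viewer.boxes_of(p,"brass_tube")[:2]: print(d)
E
python3 go.py .55 -.18 .023 -.064; python3 w.py
```

```text
t 3.6 pos [ 0.5492 -0.1827  0.1325] yaw -0.0632 F [0.  0.3 1. ] w 0.797 g 0.0
delta [ 0.0004 -0.0029  0.1095] turn 0.0008
{'extent': [322.0, 194.9, 44.2, 153.6], 'score': 0.95}
```

View pics/w.png

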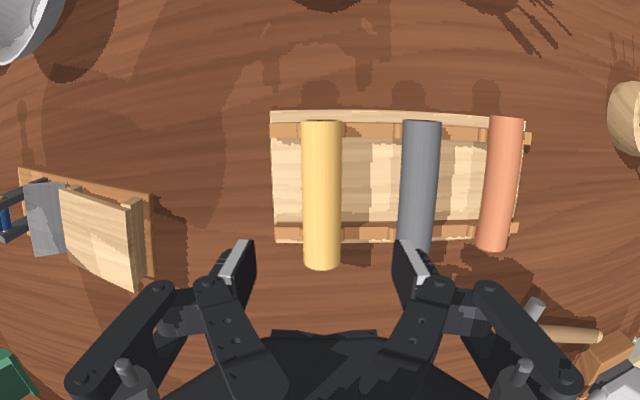

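The wrist view shows the brass tube midway between the fingers at column 322, vertical in the image, with clearance to the steel tube. I'll check the position along the tube.

```bash
cat >> w.py <<'E'
print(wz((322,120),.048),wz((322,270),.04),wz((302,190),.036),wz((342,190),.036))
E
python3 w.py | tail -1
```

```text
[ 0.61   -0.1848  0.048 ] [ 0.483  -0.1767  0.04  ] [ 0.555  -0.1652  0.036 ] [ 0.553  -0.1972  0.036 ]
```

>>> step_arm(series=[0,-0.001,0.04,0,0,-0.001,0.075,0,0,-0.001,0.095,0,0,-0.001,0.108,0,0,-0.001,0.108,0,0,-0.001,0.108,0])

```text
time: 4.65
tool_pos: [0.55, -0.181, 0.0245]
tcp_rot: [3.139, -0.098, 0.003]
wrist_force: [0.5, -0.4, -0.1]
width: 0.803
grip_force: 0.0
```

>>> step_arm(series=[0,0,0,0,0,0,0,0,0,0,0,0,0,0,0,0,0,0,0,0,0,0,0,0], gripper=0.2, newtons=40)

```text
time: 5.4
tool_pos: [0.5495, -0.1808, 0.0243]
tcp_rot: [3.14, -0.098, 0.002]
wrist_force: [-2.1, -0.1, 6.0]
width: 0.361
grip_force: 39.5
```

```bash
cat >> w.py <<'E'
E
python3 go.py .5182 .0613 .15 -.23; python3 w.py
```

```text
t 5.4 pos [ 0.5495 -0.1808  0.0243] yaw -0.0621 F [-2.1 -0.1  6. ] w 0.361 g 39.45138931274414
delta [-0.0461 -0.2397 -0.1259] turn 0.1679
0.76 [322.5, 259.4] [ 0.5506 -0.1798  0.036 ]
0.26 [11.5, 251.2] [0.5518 0.0602 0.036 ]
{'extent': [324.1, 232.8, 76.4, 202.3], 'score': 0.62}
[ 0.6156 -0.1836  0.048 ] [ 0.5471 -0.1793  0.04  ] [ 0.5853 -0.1729  0.036 ] [ 0.5842 -0.1904  0.036 ]
```

View pics/w.png

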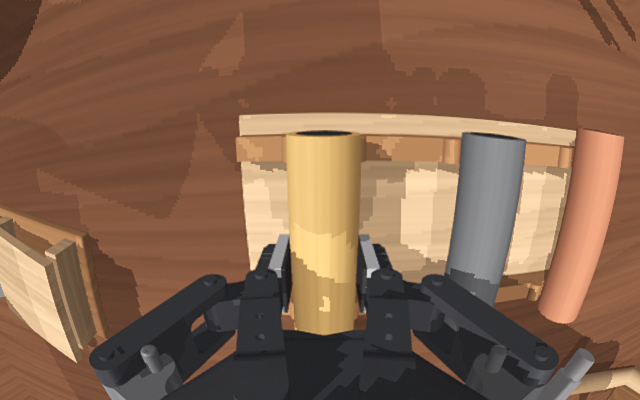

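The grip is good: 39.5 N at an opening of about 31 mm, with the tube aligned between the pads. I'll lift it and carry it over.

>>> step_arm(series=[0,0,-0.02,0,0,0,-0.06,0,-0.006,-0.03,-0.09,0.03,-0.014,-0.075,-0.1,0.06,-0.023,-0.12,-0.1,0.09,-0.032,-0.165,-0.1,0.12,-0.04,-0.21,-0.1,0.15,-0.046,-0.24,-0.1,0.168])

```text
time: 6.55
tool_pos: [0.5166, 0.0637, 0.1234]
tcp_rot: [-3.121, 0.36, 0.002]
wrist_force: [0.3, -0.6, -3.9]
width: 0.361
grip_force: 40.9
```

```bash
python3 go.py .5182 .0613 .049 -.23; python3 - <<'E'
from h import *
t=viewer.read_camera("top");s=viewer.read_camera("side")
b=[viewer.spot_point(p,"brass_tube")[0] for p in(t,s)];print(b,tri([t,s],[x["point"] for x in b]))
a=np.hstack([cv2.resize(t["image"][150:270,180:300],(400,400)),cv2.resize(s["image"][80:260,200:380],(400,400))])
cv2.imwrite("pics/p.png",a[:,:,::-1])
E
```

```text
t 6.55 pos [0.5166 0.0637 0.1234] yaw -0.2298 F [ 0.3 -0.6 -3.9] w 0.361 g 40.87547242641449
delta [0.0022 0.002  0.0744] turn 0.0002Traceback (most recent call last):
  File "<stdin>", line 3, in <module>
IndexError: list index out of range
```

The wrist force of -3.9 N is the tube's weight, so it is held. I'll lower it and watch the force.

>>> step_arm(series=[0.002,0.002,0.03,0,0.002,0.002,0.055,0,0.002,0.002,0.066,0,0.002,0.002,0.07,0,0.002,0.002,0.07,0,0.002,0.002,0.07,0])

```text
time: 7.45
tool_pos: [0.5204, 0.0594, 0.0544]
tcp_rot: [-3.12, 0.361, -0.003]
wrist_force: [-0.0, 0.2, -4.2]
width: 0.358
grip_force: 40.9
```

>>> step_arm(series=[0,0,0.002,0,0,0,0.003,0,0,0,0.003,0,0,0,0.003,0])

```text
time: 7.95
tool_pos: [0.5193, 0.0595, 0.0503]
tcp_rot: [3.121, -0.361, -0.0]
wrist_force: [0.4, 0.3, -4.4]
width: 0.365
grip_force: 40.9
```

```bash
python3 go.py .5182 .0613 .046 -.23; python3 - <<'E'
from h import *
s=viewer.read_camera("side")
cv2.imwrite("pics/p.png",cv2.resize(s["image"][80:260,200:380],(600,600),interpolation=cv2.INTER_CUBIC)[:,:,::-1])
E
```

```text
t 7.95 pos [0.5193 0.0595 0.0503] yaw -0.2302 F [ 0.4  0.3 -4.4] w 0.365 g 40.87618947029114
delta [-0.0015 -0.0015  0.0043] turn -0.0002
```

View pics/p.png

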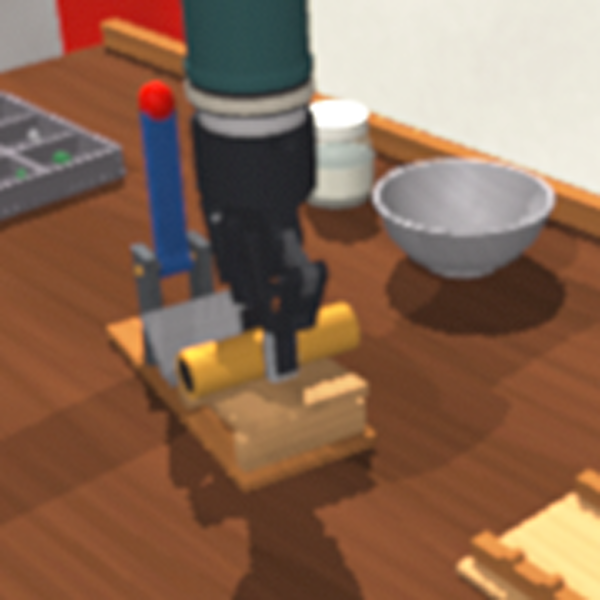

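The side view shows the tube level over the ramp and parallel to the vee, just above the wood, with the clamp upright. I'll ease it down to contact.

>>> step_arm(series=[0,0,0.001,0,0,0,0.002,0,0,0,0.002,0])

```text
time: 8.38
tool_pos: [0.5192, 0.0594, 0.0481]
tcp_rot: [3.121, -0.361, -0.001]
wrist_force: [0.2, -0.6, -4.0]
width: 0.357
grip_force: 40.9
```

>>> step_arm(series=[0,0,0.001,0,0,0,0.002,0,0,0,0.002,0])

```text
time: 8.75
tool_pos: [0.5194, 0.0595, 0.0466]
tcp_rot: [3.121, -0.361, 0.0]
wrist_force: [-0.8, 0.1, -0.9]
width: 0.363
grip_force: 41.3
```

It is touching: the tube's weight has come off the wrist. I'll release, easing up and slightly downhill so the leading finger stays out of the tube's way.

>>> step_arm(series=[0,-0.003,-0.002,0,0,-0.012,-0.012,0,0,-0.018,-0.035,0,0,-0.018,-0.08,0,0,-0.018,-0.13,0,0,-0.018,-0.16,0,0,-0.018,-0.16,0,0,-0.018,-0.16,0], gripper=1.0)

```text
time: 9.75
tool_pos: [0.5232, 0.0773, 0.206]
tcp_rot: [-3.121, 0.36, 0.0]
wrist_force: [-0.3, -0.8, -0.9]
width: 1.001
grip_force: 0.0
```

```bash
cat > d.py <<'E'
from h import *
np.set_printoptions(precision=4,suppress=True)
t=viewer.read_camera("top");s=viewer.read_camera("side")
q=np.array([.5342,.1294,-.2304]);c,n=np.cos(q[2]),np.sin(q[2])
for l,z in(("brass_tube",.0406),("clamp_tip",.187)):
    for p in(t,s):
        for d in viewer.spot_point(p,l)[:1]:
            X=atz(p,d["point"],z)[:2]-q[:2];print(l,d["score"],"fix",c*X[0]+n*X[1],-n*X[0]+c*X[1])
a=np.hstack([cv2.resize(t["image"][150:270,130:250],(400,400)),cv2.resize(s["image"][80:260,200:380],(400,400))])
cv2.imwrite("pics/d.png",a[:,:,::-1])
E
python3 d.py;python3 go.py .5645 .2583 .25 -.23
```

```text
brass_tube 0.57 fix 0.005000114402554884 -0.005309452892267894
clamp_tip 0.47 fix -0.006002555497635304 0.07528050884666139
clamp_tip 0.56 fix -0.01010097698781743 0.06785347581446831
t 10.05 pos [0.5228 0.0769 0.205 ] yaw -0.2302 F [-0.5 -0.   0.9] w 1.003 g 0.0
delta [-0.0009 -0.1861 -0.0452] turn -0.0002
```

View pics/d.png

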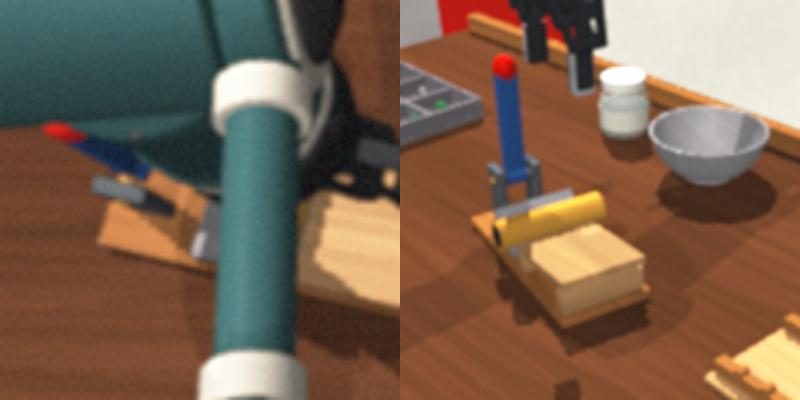

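The side view shows the tube lying in the vee against the backstop, parallel to it and about centred, with the clamp still upright. Next I raise the gripper, close it and move behind the clamp.

>>> step_arm(series=[0,0,-0.045,0,0,-0.02,-0.07,0,0,-0.065,-0.075,0,0,-0.11,-0.075,0,0,-0.155,-0.075,0,0,-0.186,-0.075,0,0,-0.186,-0.075,0,0,-0.186,-0.075,0], gripper=0)

```text
time: 11.05
tool_pos: [0.5656, 0.2575, 0.2805]
tcp_rot: [3.12, -0.36, -0.002]
wrist_force: [0.7, -0.2, -0.1]
width: 0.002
grip_force: 0.0
```

```bash
python3 go.py .5645 .2583 .165 -.23; python3 d.py; python3 - <<'E'
from h import *
p=[viewer.read_camera(c) for c in("top","side")];u=[viewer.spot_point(x,"clamp_tip")[:1] for x in p];print(u)
E
```

```text
t 11.05 pos [0.5656 0.2575 0.2805] yaw -0.23 F [ 0.7 -0.2 -0.1] w 0.002 g 0.0
delta [-0.0012 -0.0007  0.1155] turn -0.0
brass_tube 0.61 fix -0.003993941460858314 -0.001357698605572055
brass_tube 0.56 fix 0.0008336969846677903 -0.008694101771158503
clamp_tip 0.93 fix -0.003616309935447667 0.08339294373239158
clamp_tip 0.81 fix -0.0062676245615843704 0.06767754772027099
[[{'point': [148.9, 182.4], 'score': 0.8}], [{'point': [247.5, 106.9], 'score': 0.73}]]
```

View pics/d.png

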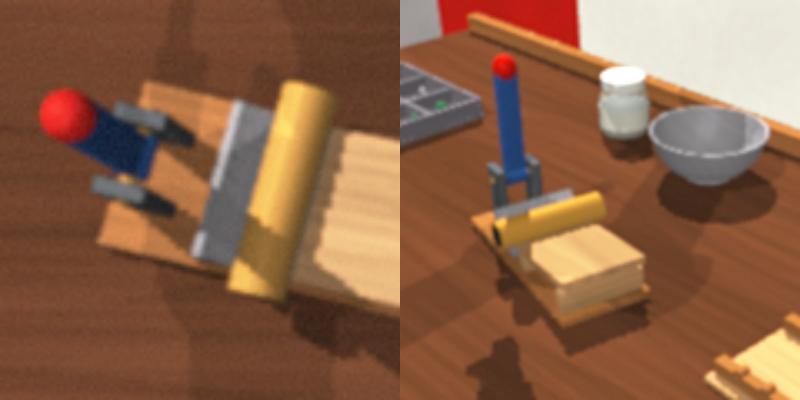

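The tube is centred in the vee (offset 5 mm or less) and square to it. I'll descend behind the ball and push it over.

>>> step_arm(series=[-0.002,-0.001,0.04,0,-0.003,-0.001,0.08,0,-0.003,-0.001,0.11,0,-0.003,-0.001,0.122,0,-0.003,-0.001,0.122,0,-0.003,-0.001,0.122,0])

```text
time: 12.3
tool_pos: [0.5644, 0.2602, 0.1611]
tcp_rot: [-3.119, 0.361, -0.004]
wrist_force: [-0.4, -0.5, 0.1]
width: -0.001
grip_force: 0.0
```

>>> step_arm(series=[0,0.012,0,0,0,0.024,0,0,0,0.034,0,0,0,0.044,0,0,0,0.052,0,0,0,0.06,0,0,0,0.06,0,0])

```text
time: 13.18
tool_pos: [0.5492, 0.2006, 0.159]
tcp_rot: [3.12, -0.362, -0.001]
wrist_force: [-0.5, -0.3, 0.3]
width: 0.002
grip_force: 0.0
```

>>> step_arm(series=[0,0.008,0,0,0,0.016,0,0,0,0.024,0,0,0,0.032,0,0,0,0.036,0,0,0,0.036,0,0])

```text
time: 13.92
tool_pos: [0.5413, 0.1659, 0.1594]
tcp_rot: [3.121, -0.362, 0.0]
wrist_force: [-1.0, -0.1, -0.9]
width: -0.002
grip_force: 0.0
```

```bash
python3 go.py .5645 .2583 .28 -.23; python3 d.py
```

```text
t 13.925 pos [0.5413 0.1659 0.1594] yaw -0.2307 F [-1.  -0.1 -0.9] w -0.002 g 0.0
delta [ 0.0015 -0.0953 -0.1206] turn -0.0007
brass_tube 0.65 fix 0.0002200614776548081 0.0005989393553173294
brass_tube 0.97 fix -0.003750536484960783 -0.005788969804915124
clamp_tip 0.54 fix -0.0048134935828993185 0.0034737175134743462
clamp_tip 0.55 fix -0.025351732971646387 -0.04450103215234477
```

View pics/d.png

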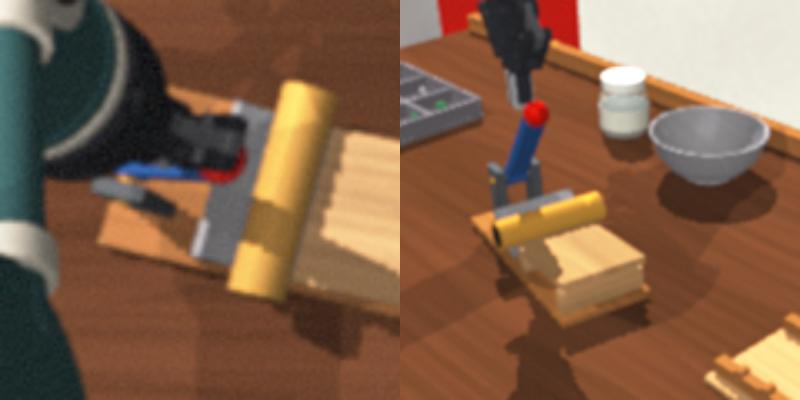

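The arm has tipped over the vee and the ball leads the finger. I'll back off and up, then let it sink.

>>> step_arm(series=[0,-0.015,0,0,0,-0.03,-0.02,0,0,-0.04,-0.06,0,0,-0.04,-0.11,0,0,-0.04,-0.14,0,0,-0.04,-0.14,0,0,-0.04,-0.14,0,0,-0.04,-0.14,0])

```text
time: 15.22
tool_pos: [0.5495, 0.2051, 0.297]
tcp_rot: [3.119, -0.36, -0.005]
wrist_force: [0.8, 0.5, 0.4]
width: 0.0
grip_force: 0.0
```

>>> step_arm(series=[0,-0.05,0,0,0,-0.1,0,0,0,-0.12,0,0,0,-0.12,0,0,0,-0.12,0,0,0,-0.12,0,0,0,-0.12,0,0,0,-0.12,0,0])

```text
time: 16.23
tool_pos: [0.5779, 0.3215, 0.2996]
tcp_rot: [-3.12, 0.362, -0.001]
wrist_force: [0.2, -0.0, -0.9]
width: 0.002
grip_force: 0.0
```

>>> step_arm(series=[0,0,0,0,0,0,0,0,0,0,0,0,0,0,0,0,0,0,0,0,0,0,0,0,0,0,0,0,0,0,0,0])

```text
time: 17.23
tool_pos: [0.5778, 0.322, 0.2993]
tcp_rot: [-3.121, 0.361, 0.0]
wrist_force: [0.4, -0.3, 0.3]
width: -0.004
grip_force: 0.0
```

```bash
python3 d.py; python3 - <<'E'
from h import *
p=[viewer.read_camera(c) for c in("top","side")];u=[viewer.spot_point(x,"clamp_tip")[0]["point"] for x in p]
b=tri(p,u);d=b[:2]-[.5342,.1294];print(b,-np.sin(-.2304)*d[0]+np.cos(.2304)*d[1])
E
```

```text
brass_tube 0.63 fix 0.004246069090513976 0.00015545851437247498
brass_tube 0.64 fix 0.004380232139474852 0.002963154253773449
clamp_tip 0.91 fix -0.08930037584102819 -0.23968980730099287
[0.52396427 0.09097981 0.05853581] -0.039742443764526035
```

View pics/d.png

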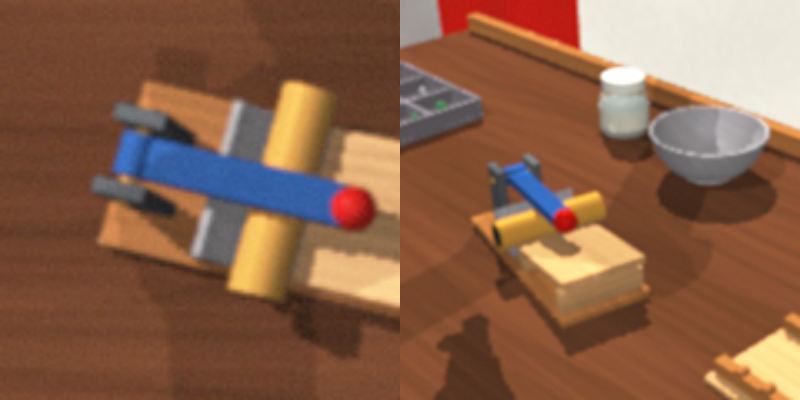

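The clamp lies level across the centred tube, with the ball at z of about 59 mm and y of about -40 mm, and the robot is clear. I'm handing in.

```bash
python3 -c "from workcell import job;print(job.finish_job())"
```

```text
the job is handed in; nothing more can be done
None
```

The brass tube rolled down the ramp and settled centred in the vee, the clamp arm is down on it, and I handed the job in at about 17.5 s; no verdict was returned.

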